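# Press a push-on axle cap down the inclined test spindle

### The arm

A 7-joint arm with a two-finger parallel gripper is mounted at the origin on a cart in front of the work surface, level with it; the furniture and walls round the work are solid. World frame = base frame: x ahead of the robot, y to its left, z up, the work surface at z = 0. Lengths are in m, angles in rad, forces in N, time in s.
With the tool pointing down it reaches from about 0.4 to 0.9 m from the base axis. Payload 5.6 kg.
Tool frame: the origin (TCP) lies at the very end of the fingers, on their centre line; the grasp point (between the pads) lies 19 mm behind it; x points along the fingers, z is the direction in which the jaws open and shut, and the axes are right-handed (so a half turn about x gives the same grasp; the last joint's range is limited). The gripper opens to 92 mm and grips with 3 to 60 N. Pads are 20 mm wide; open, the fingers measure 128 mm over their backs; the gripper's body (75 mm by 189 mm) begins 69 mm behind the grasp point.
Start: joints at [1.296, 0.468, -0.012, 1.603, 0.006, 1.071, -0.056], TCP at [0.149, -0.633, 0.215] pointing down, gripper open.
Joint ranges: [-2.53, 2.53], [-0.31, 2.02], [-1.57, 1.55], [0.28, 2.44], [-1.29, 4.43], [0.15, 1.84], [-2.92, 2.92]. Speed limits (rad/s): [2.57, 2.57, 3.14, 3.14, 3.14, 3.14, 3.14].

### API

Orientations are given as a rotation vector (axis times angle).
In Python, from workcell import env gives the robot as it stands.
- The arm moves only by the tool servo_tool, never from a script. Its argument "plan" is a list of rows, each an object of numbers: "x", "y", "z": the shift along the world's x, y, z in m; "ax", "ay", "az": the turn, a rotation vector about the world's x, y, z in rad; "hand": the gripper's target within -1 to 1 (fully open at 1, half-way at 0, shut at -1). In form: [{"x": .., "y": .., "z": .., "ax": .., "ay": .., "az": .., "hand": ..}, ...]. A call has 1 to 20 rows; each row shifts and turns the commanded pose from where the row before left it; what a row does not reach is not made up. A row lasts 1/10 s, in which the tool goes at most 50 mm and 8.59 degrees, less where a joint would pass 70% of its speed; a pose out of reach is approached as far as the arm can. A call is refused whole if a number of a shift passes 0.05 or a number of a turn 0.15, either way. A call with a gripper value outside its range is refused whole. The fingers move at their own pace and stop on an object; "force" is the grip in N (left out, the last holds). Time passes only in rows, so rows that do not move let the fingers close. It gives the time, the measured TCP pose, the force and the opening at its end, in the units of the state.
- env.get_state(): the state, without advancing time (a new reading comes with each control period).
- env.capture(name): name is "scene" or "top" or "wrist"; returns a dict with "img" (480x640x3 uint8, red, green, blue), "fx", "fy", "cx", "cy" (pixels), "rvec" (rotation vector, rad) and "tvec" (3), from world to camera coordinates, as OpenCV has them. Camera axes: x right, y down, z forward; pixel columns grow to the right and rows downward; lengths in m; the calibration is good to about 2 mm. A picture is of the moment at which its call begins. There is no depth.
- env.sign_off(): hands the job in, once; it reports no verdict.
The state is a dict: "time": time; "joint_positions": joint angles; "qd": joint speeds; "joint_efforts": joint torques, N m; "position": TCP position; "tool_rot": TCP orientation; "ft_force": force on the tool from outside, world axes, zero at the start; "wrist_torque": the same for the moment, N m; "gripper_width": opening from 0.0 (shut) to 1.0 (fully open).
Only numpy, scipy, OpenCV 4.12 (cv2) and the standard library are available. Lean on these libraries where they do the work, as an engineer would, in place of code of your own. Each camera call takes 0.05 s, during which the arm holds its last target. There are 200 camera calls.

### The job

Pick up the larger of the two steel push-on caps, set it mouth first over the end of the slanting spindle on the sine plate, and press it straight down along the spindle until its flange sits tight against the set collar; then let go. Do not press so hard that the collar is driven down the spindle, and leave the small cap, ring gauge, stamp and bushing where they are.

Things in the scene. Friction and masses are not known exactly. Their poses are not given: they have to be found in the camera images.
- axle_cap_center (a point): Centre, half-way up, of the larger push-on cap: a plain steel round cap, 40 mm tall, closed dome on top, barrel 26 mm in diameter with fine ribs, flange 34 mm in diameter and 4 mm thick round its open mouth; 40 to 70 g. It starts upright on the bench, mouth down. z points from the mouth to the dome.
- axle_cap_mouth (a point): Centre of the larger cap's mouth, in the plane of the flange's flat underside, 20 mm below the cap's centre; same axes. The bore is 13 to 14 mm wide and 36 mm deep.
- axle_cap_teeth (a point): Centre of the ring of four sprung teeth inside the larger cap, 8 mm in from the mouth; same axes. They leave a 9 mm opening, so they bite on the 12 mm spindle: the cap goes on freely for a few mm, then resists with about 5 to 12 N while the teeth climb the tapered tip and slide down the spindle. The teeth lean back, so it stays where it is left and cannot be pulled off again.
- spindle_tip (a point): Centre of the free end of the plain spindle, 12 mm in diameter, its last 7 mm tapering to 8.4 mm, standing square on the inclined face (120 by 80 mm) of the fixed sine plate, 52 mm above that face. z points outwards along the spindle, which leans 30 degrees from vertical, toward the robot within about 30 degrees of turn.
- collar_face (a point): Centre of the upper flat face of the set collar, a dark steel ring round the spindle, 28 mm in diameter, 12 mm high; same axes as the tip. It is 22 to 34 mm below the tip, different each time. Only friction holds it: it slides down when more than about 35 N bear on it, over and above the drag of the teeth.
- small_cap_center (a point): Centre, half-way up, of the small push-on cap (28 mm tall, barrel 18 mm, flange 24 mm in diameter), loose on the bench, mouth down. Does not fit; leave it.
- ring_gauge: Steel ring gauge lying on the bench, 58 mm in diameter, 18 mm high; origin at the centre of its underside. Leave it.
- inspect_stamp: Black stamp standing on the bench, 24 mm wide, 63 mm tall; origin at the centre of its underside. Leave it.
- bushing: Bronze bushing standing on the bench, 22 mm in diameter, 21 mm tall; origin at the centre of its underside. Leave it.
Things that resemble listed ones, but are neither listed nor needed, are in the scene too. Leave any orange look-alike of the part that bears axle_cap_center alone.

How it is judged:
On the way:
1. the larger cap is started on the end of the spindle, in line with it, its mouth at least 3 mm past the tip (z of axle_cap_mouth in the frame of spindle_tip below -0.003 m and distance between axle_cap_mouth and spindle_tip below 0.036 m and angle between the z axis of axle_cap_mouth and the z axis of spindle_tip, either way round below 0.2 rad), for 0.05 s.
At the end, for the whole second after the job is handed in: The larger cap is on the spindle, in line with it within 4 degrees, at rest, its flange within 1.5 mm of the collar's face (mouth centre within 3.5 mm of the collar face's centre) (z of axle_cap_mouth in the frame of collar_face below 0.0015 m and distance between axle_cap_mouth and collar_face below 0.0035 m and angle between the z axis of axle_cap_mouth and the z axis of collar_face, either way round below 0.07 rad and linear speed of axle_cap below 0.03 m/s); the robot touches nothing.
It fails at once if the collar is driven more than 3 mm from where it was set (distance of collar_face from where it was at the start of the episode above 0.003 m).
It fails at once if the small cap is moved more than 20 mm (distance of small_cap_center from where it was at the start of the episode above 0.02 m).
It fails at once if the ring gauge is moved more than 20 mm (distance of ring_gauge from where it was at the start of the episode above 0.02 m).
It fails at once if the stamp is moved more than 20 mm (distance of inspect_stamp from where it was at the start of the episode above 0.02 m).
It fails at once if the bushing is moved more than 20 mm (distance of bushing from where it was at the start of the episode above 0.02 m).
It also fails if it takes over 42 s, if anything falls off the work surface, if the arm or the gripper's body presses on something with over 40 N, if the wrist force passes 120 N, or if a joint passes its speed limit or range.

## Working session

There is one attempt and no reset: what is moved stays moved. The work goes in short steps, Python scripts to look and compute and a tool call to move; the robot and the scene stay as the last step left them, time stands still between calls to the robot, and variables do not carry over. Pictures are saved under pics/ and viewed, about 8 in all and at most 12, crops included, and the job is handed in when it is done.

Besides the shell and the picture viewer there is one more tool, called after "Request:" as name([rows], argument=value, ...), one row to a line, values as JSON. servo_tool: Moves the arm, as the interface text tells. Its arguments: {"type":"object","properties":{"plan":{"type":"array"},"force":{"type":"number"}},"required":["plan"]}

```bash
ls; mkdir -p pics; cat > h.py <<'E'
import numpy as np, cv2, pickle
from scipy.spatial.transform import Rotation as R
def cam(c):
    Rm=R.from_rotvec(np.array(c["rvec"]).ravel()).as_matrix(); t=np.array(c["tvec"]).ravel()
    return Rm,t
def proj(c,P):
    Rm,t=cam(c); q=np.atleast_2d(P)@Rm.T+t
    return np.c_[c["fx"]*q[:,0]/q[:,2]+c["cx"], c["fy"]*q[:,1]/q[:,2]+c["cy"]]
def ray(c,u,v):
    Rm,t=cam(c); d=Rm.T@np.array([(u-c["cx"])/c["fx"],(v-c["cy"])/c["fy"],1.]); return -Rm.T@t,d/np.linalg.norm(d)
def onz(c,u,v,z):
    o,d=ray(c,u,v); return o+d*(z-o[2])/d[2]
def tri(obs):
    A=np.zeros((3,3));b=np.zeros(3)
    for c,u,v in obs:
        o,d=ray(c,u,v);M=np.eye(3)-np.outer(d,d);A+=M;b+=M@o
    p=np.linalg.solve(A,b); return p,[ (proj(c,p)[0]-[u,v]).round(1).tolist() for c,u,v in obs]
def save(c,n): cv2.imwrite(f"pics/{n}.png",c["img"][:,:,::-1]); pickle.dump(c,open(f"pics/{n}.pkl","wb"))
def load(n): return pickle.load(open(f"pics/{n}.pkl","rb"))
E
python3 - <<'E'
from h import *
from workcell import env
for n in ("scene","top","wrist"):
    c=env.capture(n); save(c,n+"0"); o,d=ray(c,320,240); print(n,c["fx"],o.round(3),d.round(3))
s=env.get_state(); print(s)
E
```

```text
pics
scene 550.1517362099742 [0.14  0.781 0.455] [ 0.452 -0.794 -0.406]
top 598.046183051711 [0.266 0.073 1.264] [ 0.245 -0.017 -0.969]
wrist 419.7442438671541 [ 0.217 -0.616  0.384] [-0.244 -0.027 -0.969]
{'time': 0.15, 'joint_positions': array([ 1.29597317,  0.46817141, -0.01158424,  1.60333481,  0.00602713,
        1.07139811, -0.0563144 ]), 'qd': array([-5.98944666e-04, -2.33103177e-03,  9.60945710e-05, -2.52503563e-03,
        1.40849706e-03, -6.85796530e-04, -7.66808800e-04]), 'joint_efforts': array([ 9.29541493e-04, -5.20951438e+01, -1.22523867e-02, -2.43974340e+01,
       -5.67119604e-02,  1.52751035e-02,  8.49354456e-05]), 'position': array([ 0.14916669, -0.63223554,  0.21389342]), 'tool_rot': array([ 1.03754272,  1.31105564, -1.03639657]), 'ft_force': array([-0.47842122,  0.86253385,  0.66705528]), 'wrist_torque': array([ 0.06557904, -0.03708411,  0.00037773]), 'gripper_width': 0.9981464139847468}
```

View pics/scene0.png

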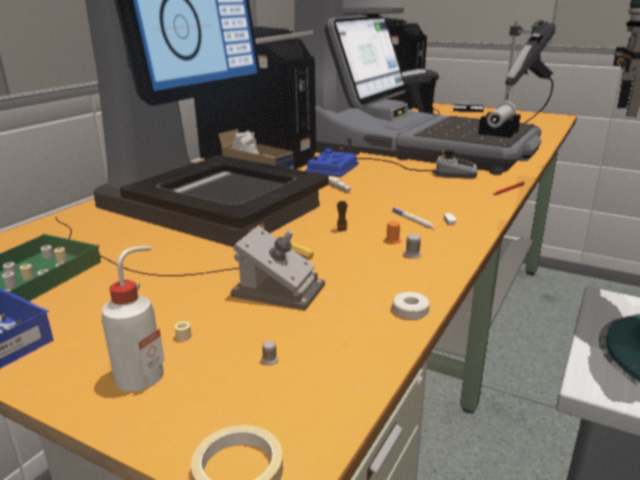

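View pics/top0.png

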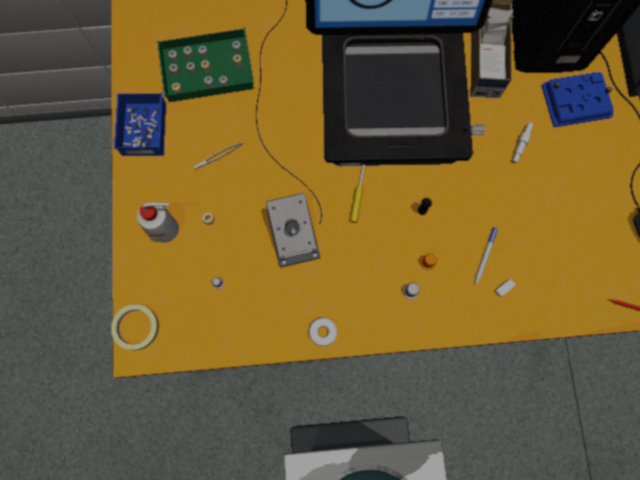

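The scene view shows the large cap at (413,245), next to its orange look-alike at (393,232). The small cap is at (269,352) and the sine plate at (280,265). In the top view the cap is at (412,290), the look-alike at (429,260), and the plate and spindle at (292,228). Next I'll measure rough positions and enlarge these spots.

```bash
python3 - <<'E'
from h import *
s,t=load("scene0"),load("top0")
print("cap top",onz(t,412,290,.04).round(3), "cap scene", onz(s,413,245,.02).round(3))
for n,uv,z in(("orange",(429,260),.03),("small",(217,282),.02),("ring",(323,332),.01),("stamp",(425,206),.04),("bush",(208,217),.02),("plate",(292,228),.07)): print(n,onz(t,*uv,z).round(3))
a=cv2.resize(s["img"][215:315,220:330],(550,500),interpolation=cv2.INTER_CUBIC)
b=cv2.resize(t["img"][185:275,250:335],(425,450),interpolation=cv2.INTER_CUBIC)
# joint canvas
can=np.zeros((500,800,3),np.uint8); can[:,:400]=a[:,50:450]; can[:450,400:]=b[:,:400]
cv2.imwrite("pics/crop1.png",can[:,:,::-1])
E
```

```text
cap top [ 0.452 -0.129  0.04 ] cap scene [ 0.456 -0.133  0.02 ]
orange [ 0.514 -0.174  0.03 ]
small [0.508 0.276 0.02 ]
ring [0.385 0.062 0.01 ]
stamp [ 0.63  -0.179  0.04 ]
bush [0.652 0.288 0.02 ]
plate [0.598 0.108 0.07 ]
```

View pics/crop1.png

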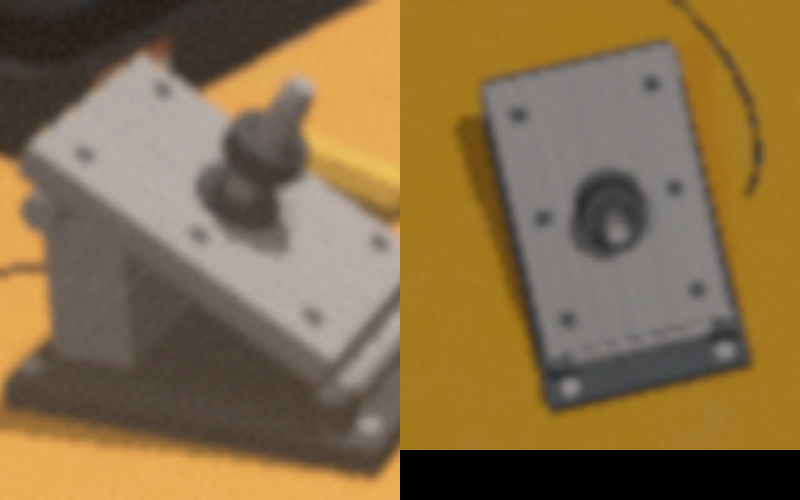

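The crop shows the spindle tip at about scene (279.5,232) and top (293,230). The collar sits right below it, and the plate leans towards the robot, turned slightly about vertical. Next I'll work out the hand's orientation and the move to above the cap.

```bash
python3 - <<'E'
from h import *
s,t=load("scene0"),load("top0")
Rm=R.from_rotvec([1.03754272,1.31105564,-1.03639657]).as_matrix(); print(Rm.round(3))
# crop coords -> pixels
S=lambda u,v:(s,220+(u+50)/5-.4,215+v/5-.4); T=lambda u,v:(t,250+(u-400)/5-.4,185+v/5-.4)
# tip end-face centre
tip=tri([S(300,84),T(618,232)]); print("tip",tip)
# plate upper-face corners: far-left, far-right, (top view) / scene
c1=tri([S(28,140),T(484,82)]); c2=tri([S(143,57),T(668,42)]); c3=tri([S(328,362),T(551,366)])
for c in(c1,c2,c3): print(c)
e=c3[0]-c1[0]; f=c2[0]-c1[0]; print(np.linalg.norm(e),np.linalg.norm(f)); n=np.cross(e,f); n/=np.linalg.norm(n); n*=np.sign(n[2]); print("n",n, np.degrees(np.arccos(n[2])),np.degrees(np.arctan2(n[1],n[0])), "tip height",(tip[0]-c1[0])@n)
E
```

```text
[[-0.     0.973  0.23 ]
 [ 0.001  0.23  -0.973]
 [-1.    -0.    -0.001]]
tip (array([0.57971472, 0.10471771, 0.11294143]), [[0.2, 0.1], [-0.1, -0.2]])
(array([0.65109918, 0.15453702, 0.09837833]), [[-0.1, -0.0], [0.1, 0.1]])
(array([0.66161116, 0.0780459 , 0.09686509]), [[-0.5, -0.1], [0.2, 0.4]])
(array([0.54702671, 0.14031373, 0.03758508]), [[1.9, 0.4], [-0.7, -1.2]])
0.12136391039732589 0.07722488500998026
n [-0.49388175 -0.08499271  0.86536527] 30.075559064132854 -170.235543266056 tip height 0.0520921573161448
```

Request:
servo_tool([
  {"x":0.02,"y":0.045,"hand":0.3},
  {"x":0.025,"y":0.045},
  {"x":0.025,"y":0.045},
  {"x":0.025,"y":0.045},
  {"x":0.025,"y":0.045},
  {"x":0.025,"y":0.045},
  {"x":0.025,"y":0.045},
  {"x":0.025,"y":0.045},
  {"x":0.025,"y":0.045},
  {"x":0.025,"y":0.045},
  {"x":0.025,"y":0.045},
  {"x":0.01},
  {},
])

```text
invalid input
```

Request:
servo_tool([
  {"x":0.02,"y":0.045,"z":0,"ax":0,"ay":0,"az":0,"hand":0.3},
  {"x":0.025,"y":0.045,"z":0,"ax":0,"ay":0,"az":0,"hand":0.3},
  {"x":0.025,"y":0.045,"z":0,"ax":0,"ay":0,"az":0,"hand":0.3},
  {"x":0.025,"y":0.045,"z":0,"ax":0,"ay":0,"az":0,"hand":0.3},
  {"x":0.025,"y":0.045,"z":0,"ax":0,"ay":0,"az":0,"hand":0.3},
  {"x":0.025,"y":0.045,"z":0,"ax":0,"ay":0,"az":0,"hand":0.3},
  {"x":0.025,"y":0.045,"z":0,"ax":0,"ay":0,"az":0,"hand":0.3},
  {"x":0.025,"y":0.045,"z":0,"ax":0,"ay":0,"az":0,"hand":0.3},
  {"x":0.025,"y":0.045,"z":0,"ax":0,"ay":0,"az":0,"hand":0.3},
  {"x":0.025,"y":0.045,"z":0,"ax":0,"ay":0,"az":0,"hand":0.3},
  {"x":0.025,"y":0.045,"z":0,"ax":0,"ay":0,"az":0,"hand":0.3},
  {"x":0,"y":0,"z":0,"ax":0,"ay":0,"az":0,"hand":0.3},
])

```text
time: 1.35
position: [0.4148, -0.1445, 0.215]
tool_rot: [1.031, 1.314, -1.027]
ft_force: [-0.6, 0.6, -0.4]
gripper_width: 0.647
```

```bash
python3 - <<'E'
from h import *
from workcell import env
c=env.capture("wrist"); save(c,"w1"); print(env.get_state()["position"])
print("pred cap base/top px",proj(c,[[.454,-.131,0],[.454,-.131,.04]]).round(0).tolist())
E
```

```text
[ 0.41320639 -0.14774832  0.21466929]
pred cap base/top px [[328.0, 168.0], [328.0, 171.0]]
```

View pics/w1.png

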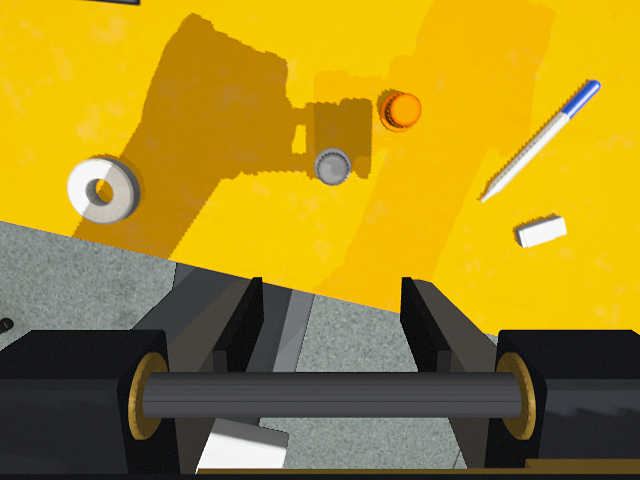

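The wrist view shows the steel cap at (332,167), the orange look-alike at (402,111) and the ring gauge at (102,190). Now I'll segment the cap in all three views.

```bash
cat >> h.py <<'E'
def grayblob(c,u,v,r=30,smax=90):
    hsv=cv2.cvtColor(c["img"],cv2.COLOR_RGB2HSV); m=(hsv[:,:,1]<smax).astype(np.uint8)
    n,l,st,ce=cv2.connectedComponentsWithStats(m); k=l[int(v),int(u)]; return ce[k],st[k]
E
python3 - <<'E'
from h import *
from workcell import env
c=env.capture("wrist"); save(c,"w2"); 
P=[]
for i in range(4): env.capture("wrist"); P.append(env.get_state()["position"])
print(np.array(P).round(4))
s,t=load("scene0"),load("top0")
for n,cc,u,v in(("w",c,332,167),("s",s,413,245),("t",t,412,290)):
    for sm in (90,130): 
        ce,st=grayblob(cc,u,v,smax=sm); print(n,sm,ce.round(1),st, onz(cc,*ce,.02).round(4))
        if sm==90: P.append((cc,*ce))
print(tri(P[4:]), tri(P[4:6]))
E
```

```text
[[ 0.4117 -0.151   0.2144]
 [ 0.4114 -0.1517  0.2144]
 [ 0.4113 -0.1519  0.2144]
 [ 0.4113 -0.152   0.2144]]
w 90 [328.7 163. ] [ 311  145   37   37 1075] [ 0.4576 -0.1338  0.02  ]
w 130 [328.8 163. ] [ 311  144   37   38 1104] [ 0.4576 -0.1339  0.02  ]
s 90 [413.  246.1] [405 234  16  24 280] [ 0.4545 -0.1282  0.02  ]
s 130 [412.8 246. ] [404 233  18  26 341] [ 0.4548 -0.1283  0.02  ]
t 90 [410.8 290.7] [403 283  16  16 199] [ 0.4537 -0.1293  0.02  ]
t 130 [410.9 290.8] [403 283  17  17 218] [ 0.4534 -0.1295  0.02  ]
(array([ 0.4558279 , -0.1319594 ,  0.01735634]), [[-2.5, 1.3], [-0.0, 0.4], [1.0, -0.9]]) (array([ 0.45697936, -0.13397055,  0.01712175]), [[0.1, 0.5], [-0.2, 0.0]])
```

Request:
servo_tool([
  {"x":0.022,"y":0.01,"z":-0.035,"ax":0,"ay":0,"az":0,"hand":0.3},
  {"x":0.022,"y":0.011,"z":-0.035,"ax":0,"ay":0,"az":0,"hand":0.3},
  {"x":0,"y":0,"z":-0.03,"ax":0,"ay":0,"az":0,"hand":0.3},
  {"x":0,"y":0,"z":0,"ax":0,"ay":0,"az":0,"hand":0.3},
  {"x":0,"y":0,"z":0,"ax":0,"ay":0,"az":0,"hand":0.3},
  {"x":0,"y":0,"z":0,"ax":0,"ay":0,"az":0,"hand":0.3},
])

```text
time: 2.25
position: [0.4567, -0.1306, 0.1161]
tool_rot: [1.038, 1.307, -1.037]
ft_force: [0.1, -0.3, 0.2]
gripper_width: 0.654
```

```bash
python3 - <<'E'
from h import *
from workcell import env
c=env.capture("wrist"); save(c,"w3"); st=env.get_state(); print(st["position"],st["gripper_width"])
p=st["position"]; Rm=R.from_rotvec(st["tool_rot"]).as_matrix(); print(Rm.round(3))
g=cv2.cvtColor(c["img"],cv2.COLOR_RGB2HSV)
u,v=proj(c,[.4555,-.131,.02])[0]; print("pred",u,v, "tcp px",proj(c,[p])[0], "under tcp at z.02",proj(c,[p[0],p[1],.02]))
ce,b=grayblob(c,u,v); print(ce,b,onz(c,*ce,.02))
E
```

```text
[ 0.45686367 -0.13057656  0.11625887] 0.6534902725641766
[[ 0.003  0.974  0.228]
 [-0.001  0.228 -0.974]
 [-1.     0.002  0.002]]
pred 332.2091557043905 246.65769048337225 tcp px [332.58599828 300.59086406] under tcp at z.02 [[332.05564711 244.56271189]]
[336.11100478 243.76650718] [ 313  216   47   57 2090] [ 0.45799601 -0.1330461   0.02      ]
```

Request:
servo_tool([
  {"x":0,"y":-0.002,"z":-0.035,"ax":0,"ay":0,"az":0,"hand":0.3},
  {"x":0,"y":0,"z":-0.035,"ax":0,"ay":0,"az":0,"hand":0.3},
  {"x":0,"y":0,"z":-0.02,"ax":0,"ay":0,"az":0,"hand":0.3},
  {"x":0,"y":0,"z":-0.01,"ax":0,"ay":0,"az":0,"hand":0.3},
  {"x":0,"y":0,"z":-0.006,"ax":0,"ay":0,"az":0,"hand":0.3},
  {"x":0,"y":0,"z":0,"ax":0,"ay":0,"az":0,"hand":0.3},
  {"x":0,"y":0,"z":0,"ax":0,"ay":0,"az":0,"hand":0.3},
  {"x":0,"y":0,"z":0,"ax":0,"ay":0,"az":0,"hand":0.3},
])

```text
time: 3.1
position: [0.4569, -0.1318, 0.0096]
tool_rot: [1.037, 1.308, -1.036]
ft_force: [-0.0, -0.4, 0.7]
gripper_width: 0.651
```

Request:
servo_tool([
  {"x":0,"y":0,"z":0,"ax":0,"ay":0,"az":0,"hand":-0.4},
  {"x":0,"y":0,"z":0,"ax":0,"ay":0,"az":0,"hand":-0.4},
  {"x":0,"y":0,"z":0,"ax":0,"ay":0,"az":0,"hand":-0.6},
  {"x":0,"y":0,"z":0,"ax":0,"ay":0,"az":0,"hand":-1},
  {"x":0,"y":0,"z":0,"ax":0,"ay":0,"az":0,"hand":-1},
  {"x":0,"y":0,"z":0,"ax":0,"ay":0,"az":0,"hand":-1},
  {"x":0,"y":0,"z":0,"ax":0,"ay":0,"az":0,"hand":-1},
  {"x":0,"y":0,"z":0,"ax":0,"ay":0,"az":0,"hand":-1},
], force=50)

```text
time: 3.9
position: [0.4562, -0.1316, 0.0087]
tool_rot: [1.037, 1.31, -1.037]
ft_force: [0.1, -0.4, 2.0]
gripper_width: 0.273
```

Request:
servo_tool([
  {"x":0,"y":0,"z":0.02,"ax":0,"ay":0,"az":0,"hand":-1},
  {"x":0,"y":0,"z":0.035,"ax":0,"ay":0,"az":0,"hand":-1},
  {"x":0,"y":0,"z":0.035,"ax":0,"ay":0,"az":0,"hand":-1},
  {"x":0,"y":0,"z":0.035,"ax":0,"ay":0,"az":0,"hand":-1},
  {"x":0,"y":0,"z":0.035,"ax":0,"ay":0,"az":0,"hand":-1},
  {"x":0.013,"y":0.029,"z":0,"ax":0.015,"ay":-0.086,"az":0,"hand":-1},
  {"x":0.013,"y":0.029,"z":0,"ax":0.015,"ay":-0.086,"az":0,"hand":-1},
  {"x":0.013,"y":0.029,"z":0,"ax":0.015,"ay":-0.086,"az":0,"hand":-1},
  {"x":0.013,"y":0.029,"z":0,"ax":0.015,"ay":-0.086,"az":0,"hand":-1},
  {"x":0.013,"y":0.029,"z":0,"ax":0.015,"ay":-0.086,"az":0,"hand":-1},
  {"x":0.013,"y":0.029,"z":0,"ax":0.014,"ay":-0.086,"az":0,"hand":-1},
  {"x":0.012,"y":0.029,"z":0,"ax":0,"ay":0,"az":0,"hand":-1},
  {"x":0.012,"y":0.03,"z":0,"ax":0,"ay":0,"az":0,"hand":-1},
  {"x":0,"y":0,"z":0,"ax":0,"ay":0,"az":0,"hand":-1},
  {"x":0,"y":0,"z":0,"ax":0,"ay":0,"az":0,"hand":-1},
  {"x":0,"y":0,"z":0,"ax":0,"ay":0,"az":0,"hand":-1},
])

```text
time: 5.5
position: [0.5572, 0.0995, 0.168]
tool_rot: [1.269, 0.937, -0.654]
ft_force: [0.8, -0.3, -0.8]
gripper_width: 0.27
```

```bash
python3 - <<'E'
from h import *
from workcell import env
C={n:env.capture(n) for n in("wrist","scene","top")}
for n in C: save(C[n],n+"4")
st=env.get_state(); p=st["position"]; Rm=R.from_rotvec(st["tool_rot"]).as_matrix(); print(p,st["gripper_width"]); print(Rm.round(3))
n=np.array([-.4939,-.085,.8654]); print("angle",np.degrees(np.arccos(-Rm[:,0]@n)))
tip=np.array([.5797,.1047,.1129]); m=p+.009*Rm[:,0]
for k in C: print(k,"tip",proj(C[k],tip).round(1),"mouth",proj(C[k],m).round(1),"dome",proj(C[k],m-.04*Rm[:,0]).round(1))
a=cv2.resize(C["scene"]["img"][190:290,220:320],(400,400),interpolation=cv2.INTER_CUBIC)
b=cv2.resize(C["top"]["img"][180:280,245:345],(400,400),interpolation=cv2.INTER_CUBIC)
cv2.imwrite("pics/crop4.png",np.hstack([a,b])[:,:,::-1])
E
```

```text
[0.55773088 0.0985904  0.16841894] 0.27373966347904827
[[ 0.493  0.842  0.218]
 [ 0.083  0.204 -0.975]
 [-0.866  0.499  0.031]]
angle nan
wrist tip [[329.4 273.7]] mouth [[335. 293.]] dome [[335.7 333.6]]
scene tip [[289.9 231.5]] mouth [[300.3 203.9]] dome [[312.  183.7]]
top tip [[293.1 230.8]] mouth [[295.4 233. ]] dome [[297.2 238.3]]<stdin>:6: RuntimeWarning: invalid value encountered in arccos
```

View pics/wrist4.png

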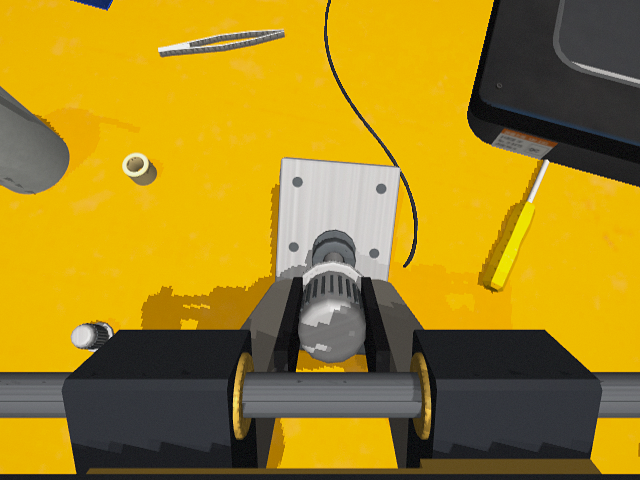

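View pics/crop4.png

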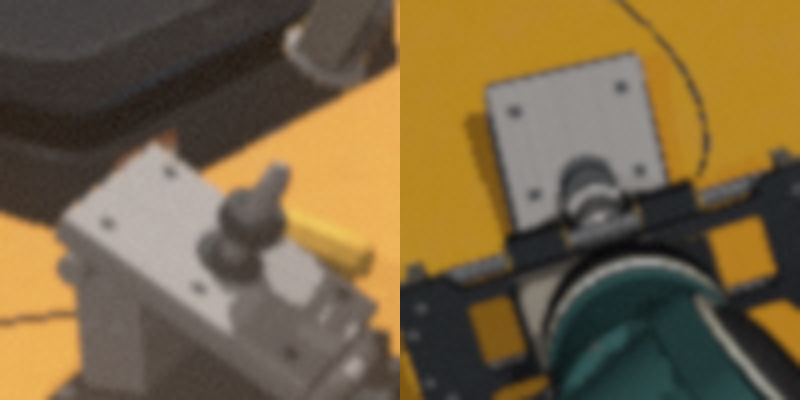

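The wrist view shows the cap gripped upright between the pads at (333,310). Its flange is at (331,270), with the collar and spindle directly beyond at (334,245). The crop agrees: the scene flange is at (301,204), where predicted, and the tip is at (289.5,232). Next I'll check the lateral alignment with an enlarged overlay.

```bash
python3 - <<'E'
from h import *
from workcell import env
P=[];Q=[]
for i in range(3): env.capture("wrist"); st=env.get_state(); P.append(st["position"]);Q.append(st["tool_rot"])
w=env.capture("wrist"); save(w,"wrist5"); s=load("scene4"); t=load("top4"); p=P[-1]; Rm=R.from_rotvec(Q[-1]).as_matrix(); print(np.array(P).round(4))
n=np.array([-.4939,-.085,.8654]);n/=np.linalg.norm(n); tip=np.array([.5797,.1047,.1129]); m=p+.009*Rm[:,0]
d=m-tip; h=d@n; print("axial",h,"lateral",d-h*n, "ang", np.degrees(np.arcsin(np.linalg.norm(np.cross(-Rm[:,0],n)))))
def circ(c,ax,r):
    y=np.cross(ax,[0,1,0]);y/=np.linalg.norm(y);z=np.cross(ax,y);a=np.linspace(0,6.283,60)[:,None]; return c+r*(np.cos(a)*y+np.sin(a)*z)
out=[]
for c,(u0,v0,W,k) in((w,(292,222,80,5)),(s,(270,190,50,8))):
    im=cv2.resize(c["img"][v0:v0+W,u0:u0+W],(W*k,W*k),interpolation=cv2.INTER_CUBIC)
    dr=lambda pts,col: cv2.polylines(im,[(((proj(c,pts)+.5-[u0,v0])*k).round()).astype(np.int32)],False,col,1)
    dr(circ(tip,n,.0042),(255,0,0)); dr(np.array([tip,tip-.052*n]),(255,0,0)); dr(circ(m,-Rm[:,0],.017),(0,255,0)); dr(circ(tip-.052*n,n,.006),(255,0,0))
    for dd in(.022,.034): dr(circ(tip-dd*n,n,.014),(0,0,255))
    out.append(im)
cv2.imwrite("pics/ov5.png",np.hstack(out)[:,:,::-1])
E
```

```text
[[0.5578 0.0987 0.1685]
 [0.5579 0.099  0.1686]
 [0.5579 0.0993 0.1686]]
axial 0.05039846333250255 lateral [ 0.00756784 -0.00037039  0.00428273] ang 0.10325478997241261
```

View pics/ov5.png

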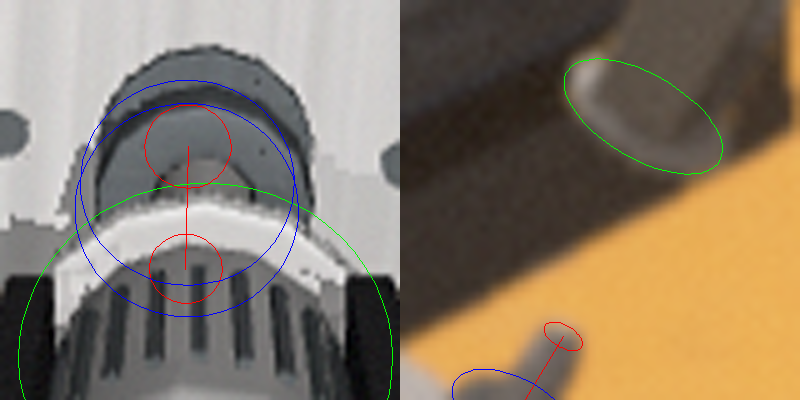

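The scene overlay matches both the flange and the tip. In the wrist view the collar is about 3 px right of the static-camera estimate, and the cap already lines up with it in the jaw direction. I'll remove the roughly 8 mm offset across the jaws and close the gap to about 12 mm.

Request:
servo_tool([
  {"x":-0.007,"y":-0.002,"z":-0.004,"ax":0,"ay":0,"az":0,"hand":-1},
  {"x":0.01,"y":0.0015,"z":-0.0175,"ax":0,"ay":0,"az":0,"hand":-1},
  {"x":0.01,"y":0.002,"z":-0.0175,"ax":0,"ay":0,"az":0,"hand":-1},
  {"x":0,"y":0,"z":0,"ax":0,"ay":0,"az":0,"hand":-1},
  {"x":0,"y":0,"z":0,"ax":0,"ay":0,"az":0,"hand":-1},
  {"x":0,"y":0,"z":0,"ax":0,"ay":0,"az":0,"hand":-1},
  {"x":0,"y":0,"z":0,"ax":0,"ay":0,"az":0,"hand":-1},
])

```text
time: 6.55
position: [0.5666, 0.1008, 0.1367]
tool_rot: [1.266, 0.936, -0.653]
ft_force: [1.4, -0.1, -0.7]
gripper_width: 0.27
```

```bash
cat > ov.py <<'E'
from h import *
from workcell import env
import sys
w=env.capture("wrist"); s=env.capture("scene"); st=env.get_state(); save(w,"w"+sys.argv[1]); save(s,"s"+sys.argv[1])
p=st["position"]; Rm=R.from_rotvec(st["tool_rot"]).as_matrix(); print(p.round(4),st["ft_force"].round(1),st["gripper_width"])
n=np.array([-.4939,-.085,.8654]);n/=np.linalg.norm(n); tip=np.array([.5813,.1019,.1115]); m=p+.009*Rm[:,0]
d=m-tip; h=d@n; print("axial",h.round(4),"tooly,z",(Rm[:,1:].T@d).round(4), "ang", np.degrees(np.arcsin(np.linalg.norm(np.cross(-Rm[:,0],n)))).round(2))
def circ(c,ax,r):
    y=np.cross(ax,[0,1,0]);y/=np.linalg.norm(y);z=np.cross(ax,y);a=np.linspace(0,6.283,60)[:,None]; return c+r*(np.cos(a)*y+np.sin(a)*z)
out=[]
for c,(u0,v0,W,k) in((w,(292,222,80,5)),(s,(260,200,50,8))):
    im=cv2.resize(c["img"][v0:v0+W,u0:u0+W],(W*k,W*k),interpolation=cv2.INTER_CUBIC)
    dr=lambda pts,col: cv2.polylines(im,[(((proj(c,pts)+.5-[u0,v0])*k).round()).astype(np.int32)],False,col,1)
    dr(circ(tip,n,.0042),(255,0,0)); dr(np.array([tip,tip-.052*n]),(255,0,0)); dr(circ(m,-Rm[:,0],.017),(0,255,0)); dr(np.array([m,m-.04*Rm[:,0]]),(0,255,0))
    out.append(im)
cv2.imwrite(f"pics/ov{sys.argv[1]}.png",np.hstack(out)[:,:,::-1])
E
python3 ov.py 6
```

```text
[0.5667 0.1009 0.1366] [-1.4 -0.7 -0.3] 0.27392816679603765
axial 0.0201 tooly,z [-0.     -0.0014] ang 0.2
```

View pics/ov6.png

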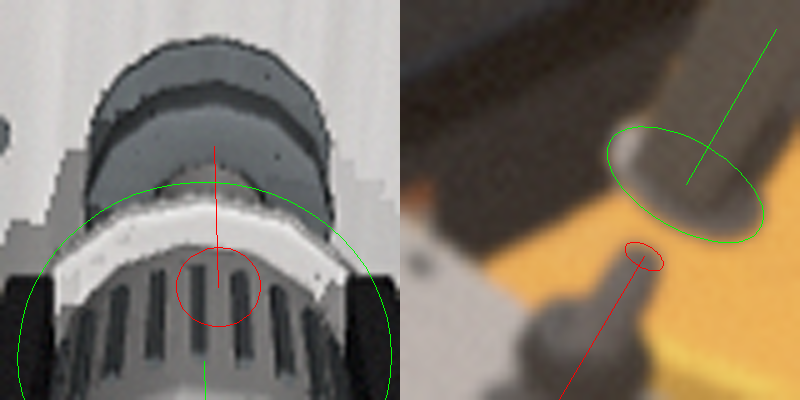

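In the wrist view the cap sits about 1.4 mm left of the spindle axis, which agrees with the arm's own pose. In the scene view the cap and spindle axes are nearly collinear, within about 0.5 px. I'll measure the spindle edges there more precisely.

```bash
python3 - <<'E'
from h import *
s=load("s6")
sat=cv2.cvtColor(s["img"],cv2.COLOR_RGB2HSV)[:,:,1].astype(float)
n=np.array([-.4939,-.085,.8654]); tip=np.array([.5813,.1019,.1115])
for name,c0,ax,offs in(("spindle",tip,n,(-.003,-.005,-.008,-.010,-.013)),):
  for o in offs:
    a,b=proj(s,[c0+o*ax,c0+(o+.01)*ax]); dv=(b-a)/np.linalg.norm(b-a); pv=np.array([-dv[1],dv[0]])
    k=np.arange(-9,9.01,.1); pts=(a+k[:,None]*pv).astype(np.float32)
    pr=cv2.remap(sat.astype(np.float32),pts[:,:1],pts[:,1:],cv2.INTER_LINEAR).ravel()
    th=(pr.max()+pr.min())/2; i=np.where(pr<th)[0]; print(o,a.round(1),pv.round(2),"edges",k[i[0]].round(1),k[i[-1]].round(1),"mid",(k[i[0]]+k[i[-1]]).round(2)/2, pr[::20].astype(int))
E
```

```text
-0.003 [289.2 232.9] [0.86 0.51] edges -2.5 2.4 mid -0.05 [152 150 149 117  43  39 123 156 158 158]
-0.005 [288.6 233.8] [0.86 0.51] edges -2.7 2.6 mid -0.05 [152 152 150 108  37  38 112 157 158 158]
-0.008 [287.8 235.2] [0.86 0.51] edges -2.8 2.9 mid 0.05 [150 152 152 102  31  34  97 157 160 158]
-0.01 [287.3 236.1] [0.86 0.51] edges -2.8 2.9 mid 0.05 [152 156 153 100  32  37  98 156 158 157]
-0.013 [286.4 237.4] [0.86 0.51] edges -3.0 3.0 mid -0.0 [155 156 150  94  33  35  91 152 157 157]
```

The spindle axis matches my model to 0.05 px. I'll correct the jaw direction by 1.4 mm and advance 17 mm.

Request:
servo_tool([
  {"x":0.0003,"y":-0.0014,"z":0,"ax":0,"ay":0,"az":0,"hand":-1},
  {"x":0.0042,"y":0.0007,"z":-0.0074,"ax":0,"ay":0,"az":0,"hand":-1},
  {"x":0.0042,"y":0.0007,"z":-0.0073,"ax":0,"ay":0,"az":0,"hand":-1},
  {"x":0,"y":0,"z":0,"ax":0,"ay":0,"az":0,"hand":-1},
  {"x":0,"y":0,"z":0,"ax":0,"ay":0,"az":0,"hand":-1},
  {"x":0,"y":0,"z":0,"ax":0,"ay":0,"az":0,"hand":-1},
  {"x":0,"y":0,"z":0,"ax":0,"ay":0,"az":0,"hand":-1},
], force=60)

```text
time: 7.35
position: [0.5754, 0.1008, 0.1218]
tool_rot: [1.266, 0.936, -0.654]
ft_force: [-0.5, 0.2, -0.7]
gripper_width: 0.272
```

```bash
python3 ov.py 7
```

```text
[0.5753 0.1008 0.1217] [-0.2 -0.3  0.2] 0.27288687436487347
axial 0.0028 tooly,z [-0.0002  0.0001] ang 0.23
```

View pics/ov7.png

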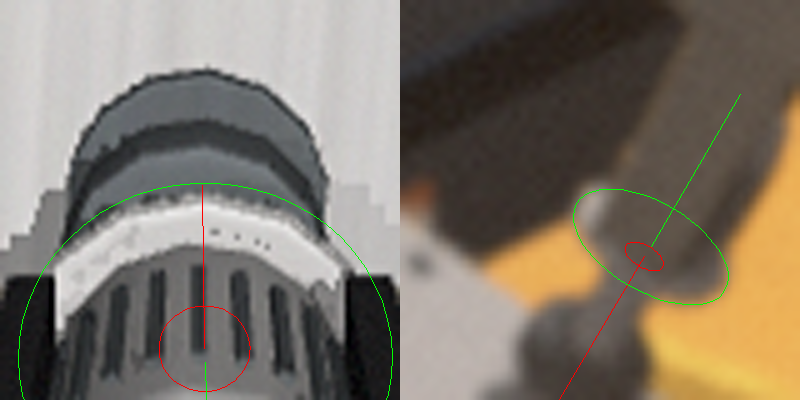

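The cap and spindle are aligned in both views. The collar centre is 197 against 200 for the flange on the 5x crop, and the scene axes are collinear. I'll advance slowly and watch the force.

Request:
servo_tool([
  {"x":0.001,"y":0.0002,"z":-0.0017,"ax":0,"ay":0,"az":0,"hand":-1},
  {"x":0.001,"y":0.0002,"z":-0.0017,"ax":0,"ay":0,"az":0,"hand":-1},
  {"x":0.001,"y":0.0002,"z":-0.0017,"ax":0,"ay":0,"az":0,"hand":-1},
  {"x":0.001,"y":0.0001,"z":-0.0017,"ax":0,"ay":0,"az":0,"hand":-1},
  {"x":0,"y":0,"z":0,"ax":0,"ay":0,"az":0,"hand":-1},
  {"x":0,"y":0,"z":0,"ax":0,"ay":0,"az":0,"hand":-1},
])

```text
time: 8.05
position: [0.5793, 0.1016, 0.1144]
tool_rot: [1.266, 0.937, -0.654]
ft_force: [0.1, 0.6, -0.9]
gripper_width: 0.268
```

Request:
servo_tool([
  {"x":0.001,"y":0.0002,"z":-0.0017,"ax":0,"ay":0,"az":0,"hand":-1},
  {"x":0.001,"y":0.0002,"z":-0.0017,"ax":0,"ay":0,"az":0,"hand":-1},
  {"x":0.001,"y":0.0002,"z":-0.0017,"ax":0,"ay":0,"az":0,"hand":-1},
  {"x":0,"y":0,"z":0,"ax":0,"ay":0,"az":0,"hand":-1},
  {"x":0,"y":0,"z":0,"ax":0,"ay":0,"az":0,"hand":-1},
])

```text
time: 8.55
position: [0.5825, 0.1023, 0.1092]
tool_rot: [1.266, 0.937, -0.654]
ft_force: [4.1, 2.3, -4.8]
gripper_width: 0.271
```

Request:
servo_tool([
  {"x":0.001,"y":0.0002,"z":-0.0017,"ax":0,"ay":0,"az":0,"hand":-1},
  {"x":0.001,"y":0.0001,"z":-0.0017,"ax":0,"ay":0,"az":0,"hand":-1},
  {"x":0.001,"y":0.0002,"z":-0.0017,"ax":0,"ay":0,"az":0,"hand":-1},
  {"x":0,"y":0,"z":0,"ax":0,"ay":0,"az":0,"hand":-1},
  {"x":0,"y":0,"z":0,"ax":0,"ay":0,"az":0,"hand":-1},
])

```text
time: 9.05
position: [0.5857, 0.1035, 0.1034]
tool_rot: [1.266, 0.939, -0.653]
ft_force: [11.5, 5.3, -13.7]
gripper_width: 0.271
```

```bash
python3 ov.py 8; python3 - <<'E'
from h import *
# collar face depth from s6: saturation/brightness profile along spindle axis line, slightly off-axis
s=load("s6"); n=np.array([-.4939,-.085,.8654]); tip=np.array([.5813,.1019,.1115])
g=cv2.cvtColor(s["img"],cv2.COLOR_RGB2HSV)[:,:,1].astype(np.float32)
a,b=proj(s,[tip,tip-.01*n]); dv=(b-a)/np.linalg.norm(b-a); pv=np.array([-dv[1],dv[0]])
for off in(-6,-5,5,6):
    d=np.arange(.01,.05,.001); pts=(proj(s,tip-d[:,None]*n)+off*pv).astype(np.float32)
    print(off,dict(zip((d*1e3).round().astype(int).tolist(),cv2.remap(g,pts[:,:1],pts[:,1:],cv2.INTER_LINEAR).ravel().astype(int).tolist())))
def circ(c,ax,r):
    y=np.cross(ax,[0,1,0]);y/=np.linalg.norm(y);z=np.cross(ax,y);q=np.linspace(0,6.283,60)[:,None]; return c+r*(np.cos(q)*y+np.sin(q)*z)
k=10;u0,v0=262,225;W=40
out=[]
for dd in((.022,.034),(.028,.040)):
    im=cv2.resize(s["img"][v0:v0+W,u0:u0+W],(W*k,W*k),interpolation=cv2.INTER_CUBIC)
    for x,col in zip(dd,((255,0,0),(0,255,0))): cv2.polylines(im,[((proj(s,circ(tip-x*n,n,.014))+.5-[u0,v0])*k).astype(np.int32)],True,col,1)
    out.append(im)
cv2.imwrite("pics/col.png",np.hstack(out)[:,:,::-1])
E
```

```text
[0.5857 0.1035 0.1034] [ 10.7   5.4 -13.5] 0.26948087649999014
axial -0.0183 tooly,z [-0.     -0.0009] ang 0.26
-6 {10: 158, 11: 157, 12: 156, 13: 156, 14: 156, 15: 154, 16: 148, 17: 138, 18: 127, 19: 112, 20: 93, 21: 78, 22: 68, 23: 59, 24: 60, 25: 59, 26: 59, 27: 61, 28: 61, 29: 61, 30: 63, 31: 67, 32: 68, 33: 63, 34: 62, 35: 54, 36: 47, 37: 43, 38: 42, 39: 40, 40: 39, 41: 38, 42: 40, 43: 42, 44: 48, 45: 53, 46: 56, 47: 56, 48: 55, 49: 55}
-5 {10: 156, 11: 157, 12: 156, 13: 152, 14: 148, 15: 143, 16: 133, 17: 118, 18: 100, 19: 80, 20: 64, 21: 60, 22: 57, 23: 55, 24: 53, 25: 54, 26: 58, 27: 58, 28: 56, 29: 60, 30: 65, 31: 66, 32: 64, 33: 65, 34: 63, 35: 61, 36: 57, 37: 54, 38: 52, 39: 50, 40: 49, 41: 47, 42: 44, 43: 48, 44: 49, 45: 50, 46: 52, 47: 52, 48: 53, 49: 58}
5 {10: 153, 11: 154, 12: 153, 13: 150, 14: 146, 15: 139, 16: 126, 17: 105, 18: 84, 19: 60, 20: 38, 21: 31, 22: 24, 23: 22, 24: 17, 25: 16, 26: 18, 27: 20, 28: 19, 29: 20, 30: 25, 31: 28, 32: 33, 33: 39, 34: 42, 35: 43, 36: 43, 37: 40, 38: 38, 39: 35, 40: 33, 41: 29, 42: 25, 43: 23, 44: 24, 45: 25, 46: 25, 47: 25, 48: 27, 49: 28}
6 {10: 155, 11: 157, 12: 158, 13: 156, 14: 155, 15: 149, 16: 142, 17: 129, 18: 110, 19: 90, 20: 69, 21: 47, 22: 39, 23: 30, 24: 25, 25: 19, 26: 19, 27: 23, 28: 25, 29: 28, 30: 30, 31: 32, 32: 37, 33: 40, 34: 38, 35: 36, 36: 32, 37: 30, 38: 29, 39: 27, 40: 25, 41: 25, 42: 23, 43: 20, 44: 20, 45: 21, 46: 21, 47: 23, 48: 25, 49: 25}
```

View pics/col.png

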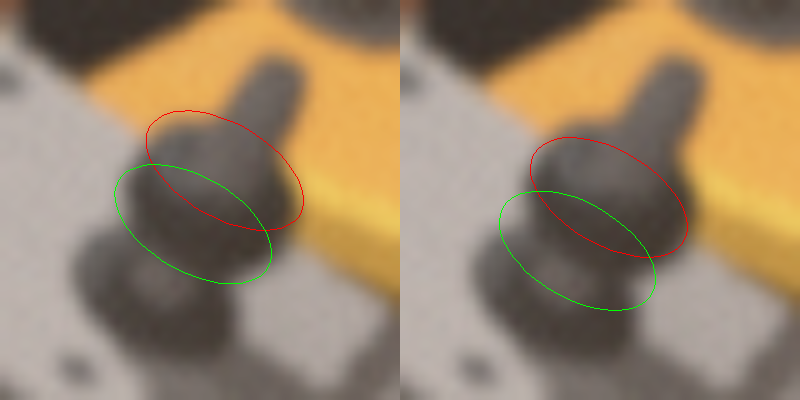

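The cap's mouth is about 18 mm past the tip, with about 18 N along the axis and a sideways load of about 4 N in +y. The image puts the collar face about 25 mm below the tip. I'll relieve the side load by shifting 1 mm towards -y, then read the force again.

Request:
servo_tool([
  {"x":0.0002,"y":-0.001,"z":0,"ax":0,"ay":0,"az":0,"hand":-1},
  {"x":0,"y":0,"z":0,"ax":0,"ay":0,"az":0,"hand":-1},
  {"x":0,"y":0,"z":0,"ax":0,"ay":0,"az":0,"hand":-1},
])

```text
time: 9.45
position: [0.5859, 0.1034, 0.1036]
tool_rot: [1.266, 0.939, -0.652]
ft_force: [8.8, 5.4, -12.4]
gripper_width: 0.269
```

Request:
servo_tool([
  {"x":0.0005,"y":0.0001,"z":-0.0009,"ax":0,"ay":0,"az":0,"hand":-1},
  {"x":0.0005,"y":0.0001,"z":-0.0009,"ax":0,"ay":0,"az":0,"hand":-1},
  {"x":0,"y":0,"z":0,"ax":0,"ay":0,"az":0,"hand":-1},
])

```text
time: 9.75
position: [0.5864, 0.1031, 0.1019]
tool_rot: [1.266, 0.939, -0.652]
ft_force: [9.2, 5.1, -11.3]
gripper_width: 0.27
```

Request:
servo_tool([
  {"x":0.0003,"y":-0.0006,"z":-0.001,"ax":0,"ay":0,"az":0,"hand":-1},
  {"x":0.0003,"y":-0.0002,"z":-0.001,"ax":0,"ay":0,"az":0,"hand":-1},
  {"x":0,"y":0,"z":0,"ax":0,"ay":0,"az":0,"hand":-1},
])

```text
time: 10.05
position: [0.5869, 0.1028, 0.1016]
tool_rot: [1.265, 0.939, -0.651]
ft_force: [-2.2, 5.7, 5.0]
gripper_width: 0.27
```

Request:
servo_tool([
  {"x":0.0005,"y":0.0001,"z":-0.0009,"ax":0,"ay":0,"az":0,"hand":-1},
  {"x":0,"y":0,"z":0,"ax":0,"ay":0,"az":0,"hand":-1},
])

```text
time: 10.25
position: [0.5871, 0.1028, 0.1015]
tool_rot: [1.265, 0.939, -0.651]
ft_force: [-11.4, 4.5, 13.8]
gripper_width: 0.272
```

Request:
servo_tool([
  {"x":0.0005,"y":0.0001,"z":-0.0009,"ax":0,"ay":0,"az":0,"hand":-1},
  {"x":0,"y":0,"z":0,"ax":0,"ay":0,"az":0,"hand":-1},
])

```text
time: 10.45
position: [0.5872, 0.1029, 0.1014]
tool_rot: [1.265, 0.939, -0.651]
ft_force: [-18.3, 2.5, 24.8]
gripper_width: 0.273
```

The axial force is now +30 N outward on the tool and the advance has stopped, so contact is likely. I'll stop and check by picture whether the flange is on the collar.

```bash
python3 ov.py 9; python3 - <<'E'
from h import *
w,s=load("w9"),load("s9")
print()
a=cv2.resize(w["img"][215:295,292:372],(400,400),interpolation=cv2.INTER_CUBIC)
b=cv2.resize(s["img"][220:260,260:300],(400,400),interpolation=cv2.INTER_CUBIC)
cv2.imwrite("pics/c9.png",np.hstack([a,b])[:,:,::-1])
E
```

```text
[0.5872 0.1028 0.1014] [-18.4   1.8  24.6] 0.2701684137852039
axial -0.0208 tooly,z [0.0002 0.0001] ang 0.22
```

View pics/c9.png

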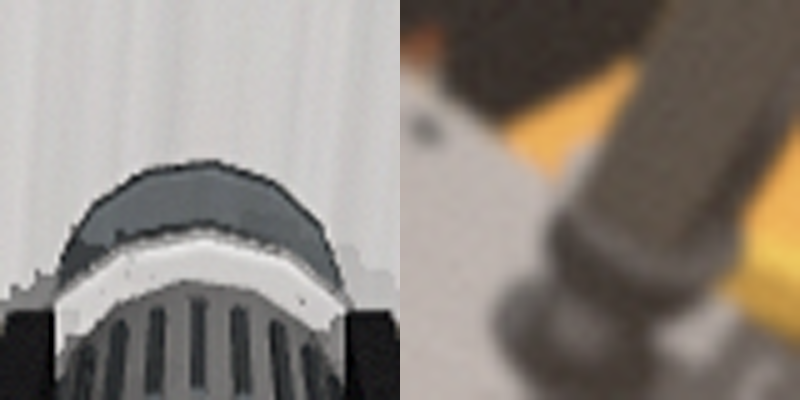

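```bash
python3 - <<'E'
from h import *
n=np.array([-.4939,-.085,.8654]);n/=np.linalg.norm(n); tip=np.array([.5813,.1019,.1115]); y=np.array([.842,.204,.499])
def rim(c,p,r,ax=n):
    z=np.cross(ax,y);a=np.linspace(0,6.283,90)[:,None]; return proj(c,p+r*(np.cos(a)*y+np.sin(a)*z))
for f in("w6","w7","w9"):
    c=load(f); col=c["img"].astype(int).sum(2)[:,331:335].mean(1)/3
    print(f,"col profile rows 225-285",col[225:285].astype(int).tolist())
    print({d:rim(c,tip-d*1e-3*n,.014)[:,1].min().round(1) for d in range(18,50,2)}, "plate boss", rim(c,tip-.052*n,.014)[:,1].min().round(1))
E
```

```text
w6 col profile rows 225-285 [206, 205, 208, 202, 142, 67, 110, 102, 102, 102, 103, 104, 101, 73, 54, 58, 60, 71, 100, 123, 117, 113, 110, 109, 107, 104, 102, 102, 97, 93, 105, 113, 112, 111, 105, 111, 153, 184, 230, 219, 209, 205, 204, 205, 205, 193, 124, 107, 110, 107, 81, 79, 80, 80, 79, 81, 80, 80, 82, 81]
{18: np.float64(242.7), 20: np.float64(241.8), 22: np.float64(240.9), 24: np.float64(240.0), 26: np.float64(239.1), 28: np.float64(238.2), 30: np.float64(237.3), 32: np.float64(236.5), 34: np.float64(235.6), 36: np.float64(234.8), 38: np.float64(234.0), 40: np.float64(233.2), 42: np.float64(232.4), 44: np.float64(231.7), 46: np.float64(230.9), 48: np.float64(230.1)} plate boss 228.7
w7 col profile rows 225-285 [207, 206, 207, 207, 205, 206, 206, 206, 207, 208, 181, 56, 98, 109, 102, 103, 102, 103, 102, 104, 94, 56, 55, 59, 61, 67, 92, 122, 119, 115, 111, 109, 108, 105, 100, 108, 153, 182, 230, 218, 209, 204, 200, 188, 204, 192, 122, 108, 109, 106, 83, 77, 79, 80, 79, 81, 80, 79, 80, 80]
{18: np.float64(251.3), 20: np.float64(250.2), 22: np.float64(249.1), 24: np.float64(248.1), 
[... 291 characters left out ...]
1
w9 col profile rows 225-285 [202, 202, 203, 203, 203, 203, 203, 202, 202, 203, 201, 203, 202, 202, 202, 202, 202, 201, 202, 203, 205, 191, 92, 71, 110, 102, 100, 100, 101, 102, 101, 101, 101, 95, 61, 87, 157, 168, 224, 220, 207, 200, 201, 200, 201, 194, 147, 103, 105, 94, 79, 74, 79, 79, 78, 78, 78, 79, 79, 79]
{18: np.float64(266.5), 20: np.float64(265.1), 22: np.float64(263.7), 24: np.float64(262.4), 26: np.float64(261.1), 28: np.float64(259.8), 30: np.float64(258.6), 32: np.float64(257.3), 34: np.float64(256.1), 36: np.float64(254.9), 38: np.float64(253.8), 40: np.float64(252.6), 42: np.float64(251.5), 44: np.float64(250.4), 46: np.float64(249.3), 48: np.float64(248.3)} plate boss 246.2
```

The collar's side is nearly hidden behind the overhanging flange in the wrist view: only about 2 px of dark band is left, where a seated flange should leave about 1.5 px. The scene crop shows no spindle between the flange and the collar, which is still in its old place at about (286,250). I'll take off the pre-load, then open.

Request:
servo_tool([
  {"x":-0.0007,"y":-0.0001,"z":0.0013,"ax":0,"ay":0,"az":0,"hand":-1},
  {"x":0,"y":0,"z":0,"ax":0,"ay":0,"az":0,"hand":-1},
])

```text
time: 10.75
position: [0.5869, 0.1028, 0.1015]
tool_rot: [1.265, 0.941, -0.652]
ft_force: [-6.6, 3.4, 6.7]
gripper_width: 0.268
```

Request:
servo_tool([
  {"x":0,"y":0,"z":0,"ax":0,"ay":0,"az":0,"hand":0.1},
  {"x":0,"y":0,"z":0,"ax":0,"ay":0,"az":0,"hand":0.1},
  {"x":0,"y":0,"z":0,"ax":0,"ay":0,"az":0,"hand":0.1},
  {"x":0,"y":0,"z":0,"ax":0,"ay":0,"az":0,"hand":0.1},
  {"x":0,"y":0,"z":0,"ax":0,"ay":0,"az":0,"hand":0.1},
])

```text
time: 11.25
position: [0.588, 0.1004, 0.1011]
tool_rot: [1.265, 0.937, -0.656]
ft_force: [0.4, 0.2, 0.4]
gripper_width: 0.552
```

Released. I'll back off along the spindle, 80 mm.

Request:
servo_tool([
  {"x":-0.0074,"y":-0.0013,"z":0.013,"ax":0,"ay":0,"az":0,"hand":0.1},
  {"x":-0.0074,"y":-0.0013,"z":0.013,"ax":0,"ay":0,"az":0,"hand":0.1},
  {"x":-0.0124,"y":-0.002,"z":0.0216,"ax":0,"ay":0,"az":0,"hand":0.1},
  {"x":-0.0124,"y":-0.002,"z":0.0216,"ax":0,"ay":0,"az":0,"hand":0.1},
  {"x":0,"y":0,"z":0,"ax":0,"ay":0,"az":0,"hand":0.1},
  {"x":0,"y":0,"z":0,"ax":0,"ay":0,"az":0,"hand":0.1},
  {"x":0,"y":0,"z":0,"ax":0,"ay":0,"az":0,"hand":0.1},
])

```text
time: 11.95
position: [0.5483, 0.0939, 0.1696]
tool_rot: [1.265, 0.938, -0.657]
ft_force: [0.2, -0.4, 0.5]
gripper_width: 0.547
```

```bash
python3 - <<'E'
from h import *
from workcell import env
w,s=env.capture("wrist"),env.capture("scene"); save(w,"w10"); save(s,"s10"); st=env.get_state(); print(st["position"],st["ft_force"].round(1),st["time"])
n=np.array([-.4939,-.085,.8654]);n/=np.linalg.norm(n); tip=np.array([.5813,.1019,.1115])
u,v=proj(w,tip)[0].astype(int); print(u,v)
a=cv2.resize(w["img"][max(v-60,0):v+60,u-50:u+50],(400,480),interpolation=cv2.INTER_CUBIC)
b=cv2.resize(s["img"][215:265,260:302],(400,480),interpolation=cv2.INTER_CUBIC)
cv2.imwrite("pics/c10.png",np.hstack([a,b])[:,:,::-1])
E
```

```text
[0.5481189  0.09463739 0.16942415] [-1.3  1.1  0.3] 12.05
328 256
```

View pics/c10.png

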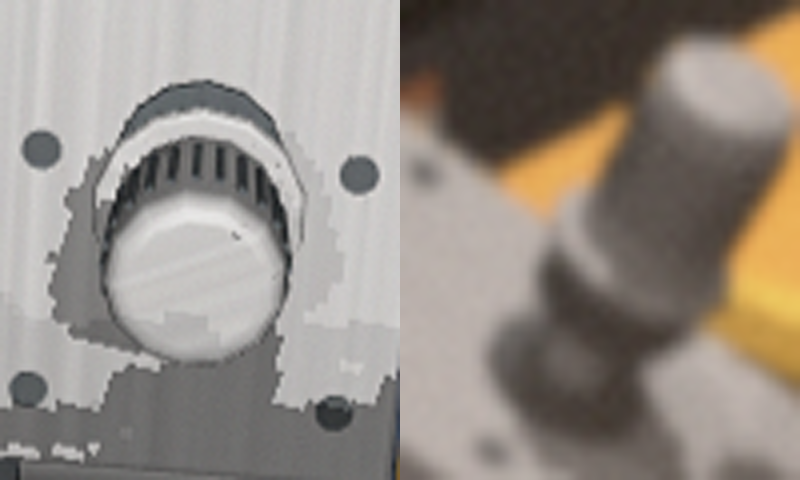

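```bash
python3 - <<'E'
from h import *
n=np.array([-.4939,-.085,.8654]);n/=np.linalg.norm(n); tip=np.array([.5813,.1019,.1115])
for f in("s6","s10"):
    s=load(f); g=cv2.cvtColor(s["img"],cv2.COLOR_RGB2GRAY).astype(np.float32)
    o,_=ray(s,320,240); e=o-tip; e-=e@n*n; e/=np.linalg.norm(e)  # toward camera, across axis
    a,b=proj(s,[tip,tip-.03*n]); dv=(b-a)/np.linalg.norm(b-a)
    k=np.arange(-20,40,1.); pts=(a+k[:,None]*dv).astype(np.float32)
    print(f,dict(zip(k.astype(int).tolist(),cv2.remap(g,pts[:,:1],pts[:,1:],cv2.INTER_LINEAR).ravel().astype(int).tolist())))
K=lambda p:((proj(s,p)[0]-a)@dv).round(1)
for d in(.020,.022,.024): print(d,"flange top/bottom",K(tip-(d-.004)*n+.017*e),K(tip-d*n+.017*e),"collar face near rim",K(tip-d*n+.014*e),"collar bottom",K(tip-(d+.012)*n+.014*e))
E
```

```text
s6 {-20: 85, -19: 84, -18: 83, -17: 85, -16: 84, -15: 82, -14: 83, -13: 83, -12: 82, -11: 85, -10: 84, -9: 81, -8: 83, -7: 95, -6: 110, -5: 135, -4: 163, -3: 175, -2: 161, -1: 136, 0: 110, 1: 102, 2: 102, 3: 103, 4: 103, 5: 102, 6: 100, 7: 99, 8: 98, 9: 97, 10: 96, 11: 98, 12: 98, 13: 97, 14: 88, 15: 79, 16: 71, 17: 67, 18: 65, 19: 63, 20: 64, 21: 67, 22: 77, 23: 91, 24: 97, 25: 96, 26: 89, 27: 78, 28: 69, 29: 68, 30: 71, 31: 83, 32: 110, 33: 146, 34: 165, 35: 169, 36: 164, 37: 163, 38: 172, 39: 179}
s10 {-20: 60, -19: 72, -18: 89, -17: 117, -16: 139, -15: 156, -14: 168, -13: 176, -12: 180, -11: 182, -10: 182, -9: 181, -8: 181, -7: 180, -6: 172, -5: 150, -4: 123, -3: 107, -2: 100, -1: 93, 0: 87, 1: 85, 2: 85, 3: 84, 4: 85, 5: 86, 6: 85, 7: 85, 8: 87, 9: 88, 10: 93, 11: 97, 12: 98, 13: 104, 14: 110, 15: 112, 16: 101, 17: 80, 18: 69, 19: 62, 20: 62, 21: 66, 22: 77, 23: 90, 24: 96, 25: 95, 26: 89, 27: 78, 28: 70, 29: 68, 30: 70, 31: 80, 32: 99, 33: 122, 34: 144, 35: 159, 36: 160, 37: 163, 38: 171, 39: 176}
0.02 flange top/bottom 14.2 16.4 collar face near rim 15.3 collar bottom 21.6
0.022 flange top/bottom 15.3 17.4 collar face near rim 16.4 collar bottom 22.7
0.024 flange top/bottom 16.4 18.5 collar face near rim 17.4 collar bottom 23.7
```

The collar's lower edge is at 22.5 px along the axis both before and after, so it has not moved. The flange edge at 16.6 px agrees with a seated flange to about 1 mm, which is the limit of this view. I'll hand in.

```bash
python3 -c "
from workcell import env
print(env.sign_off())"
```

```text
the job is handed in; nothing more can be done
None
```

The larger cap is on the slanting spindle with its flange against the set collar. I let go, backed the gripper off about 80 mm and handed the job in at about 12 s of the 42 s.

**Seating:** The cap stopped hard: it moved only about 0.2 mm while the axial force rose from about 5 to 30 N. The teeth account for at most 12 N of that, so it was bearing on the collar. The load on the collar was about 18–25 N, under the 35 N at which it slides.

**Collar:** Its lower edge is at the same pixel before and after pressing, so it did not shift measurably.

**Final pictures:** They show the cap in line with the spindle, with the flange directly on the collar. I did not measure the final angle separately.

**Other parts:** I did not touch or go near the small cap, ring gauge, stamp, bushing or orange look-alike. I took no final measurement of where they stand.

**Checks that disagreed:**
- **Collar depth:** My estimates ranged from 19 to 25 mm below the tip, against 20.8 mm from the arm's pose at the stop. The pictures alone therefore confirm the flange gap only to about 1 mm, so "seated" rests mainly on the hard stop.
- **Force sign:** The wrist force read about 15 N in the opposite direction part-way down. I put this down to the arm settling back against the one-way teeth, but did not confirm it.

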